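Shut down the paint shaker and take out the jar

ROBOT

A 7-joint arm with a two-finger parallel gripper is mounted at the origin on a cart in front of the work surface, level with it; the furniture and walls round the work are solid. World frame = base frame: x ahead of the robot, y to its left, z up, the work surface at z = 0. Lengths are in m, angles in rad, forces in N, time in s.
With the tool pointing down it reaches from about 0.4 to 0.85 m from the base axis. Payload 10.4 kg.
Tool frame: the origin (TCP) lies on the centre line of the jaws, within the pads' length; the fingertips stand 22 mm ahead of it and the grasp point (between the pads) lies 3 mm ahead of it; x points along the fingers, y is the direction in which the jaws open and shut, and the axes are right-handed (so a half turn about x gives the same grasp; the last joint's range is limited). The gripper opens to 87 mm and grips with 3 to 60 N. Pads are 19 mm wide; open, the fingers measure 117 mm over their backs; the gripper's body (75 mm by 190 mm) begins 51 mm behind the grasp point.
Start: joints at [-1.318, 0.332, -0.065, 1.46, 0.022, 1.35, -0.088], TCP at [0.17, 0.601, 0.245] pointing down, gripper open.
Joint ranges: [-2.6, 2.6], [-0.5, 2.12], [-1.47, 1.34], [0.16, 2.42], [-1.27, 4.41], [0.06, 2.06], [-2.6, 2.6]. Speed limits (rad/s): [2.22, 2.22, 2.79, 2.79, 3.14, 3.14, 3.14].

INTERFACE

Orientations are given as a unit quaternion [x, y, z, w].
In Python, from bench import * gives the robot as it stands.
- The arm moves only by the tool arm_command, never from a script. Its argument "targets" is one flat list of numbers, 7 for each row, row after row: the turn, a rotation vector about the tool's x, y, z in units of 45 degrees (1.0 is 45 degrees), then the shift along the tool's x, y, z in units of 25 mm (1.0 is 25 mm), then the opening, from 0 (shut) to 1 (fully open). In form: [wx, wy, wz, tx, ty, tz, fingers, wx, wy, wz, tx, ty, tz, fingers, ...]. A call has 1 to 12 rows; each row shifts and turns the pose as measured when the row begins, along the tool's axes as they then stand; what a row does not reach is not made up. A row lasts 1/12 s, in which the tool goes at most 41.7 mm and 7.16 degrees, less where a joint would pass 70% of its speed; a pose out of reach is approached as far as the arm can. A call with a number of a shift or a turn outside -1 to 1 is refused whole. A call with a gripper value outside its range is refused whole. The fingers move at their own pace and stop on an object; "newtons" is the grip in N (left out, the last holds). Time passes only in rows, so rows that do not move let the fingers close. It gives the time, the measured TCP pose, the force and the opening at its end, in the units of the state.
- read_state(): the state, without advancing time (a new reading comes with each control period).
- camera(name): name is "scene" or "top"; returns the picture (384x512x3 uint8, red, green, blue); there is no depth.
- calibration(name): a dict with "camera_matrix" (3x3 intrinsics, pixels), "R" (3x3) and "t" (3): a world point X has camera coordinates R X + t. Camera axes: x right, y down, z forward; pixel columns grow to the right and rows downward; lengths in m; the calibration is good to about 2 mm. A picture is of the moment at which its call begins. calibration takes no time and is no camera call.
- close_job(): hands the job in, once; it reports no verdict.
The state is a dict: "time": time; "joint_positions": joint angles; "joint_vel": joint speeds; "joint_torque": joint torques, N m; "ee_pos": TCP position; "eef_rot": TCP orientation; "ft_force": force on the tool from outside, world axes, zero at the start; "torque": the same for the moment, N m; "width": finger opening in m.
Only numpy, scipy, OpenCV 4.12 (cv2) and the standard library are available. Lean on these libraries where they do the work, as an engineer would, in place of code of your own. Each camera call takes 0.05 s, during which the arm holds its last target.

TASK

The paint shaker has finished: on its key strip press the long bar key, then the square key, then the round key, each fully down and let up again before the next, and leave the cross-shaped key alone. Then draw the jar forward along the shaker's platform until it is clear of the hold-down tongue, lift it out and set it down gently and upright in the middle of the round cork coaster, without tipping or shifting the glue, ink and paint bottles standing around.

Things in the scene. Friction and masses are not known exactly. Their poses are not given: they have to be found in the camera images.
- key_strip: Low grey tray 104 x 204 mm, fixed on the bench; four black key modules (90 x 46 mm) stand in it side by side along its y axis, 48 mm apart, in any order. Origin: centre of its underside, on the bench; its x points away from the robot at yaw 0, z up. The modules' deck is 45 mm above the bench; the keys stand 12 mm proud of it, tops 57 mm above the bench.
- shaker: Grey bench paint shaker, base 150 (x) x 112 (y) mm, fixed. Origin: centre of its underside, on the bench; its open front faces its own -x, z up. Its rubber platform, 30 mm above the bench, ends in front at x = -72 mm and lies between guide rails along x: inner faces y = +-32, tops 37 mm up. Column at the back: x +55 to +73, y +-20, up to 108 mm.
- tongue_tip (a point): Middle of the underside of the front end of the shaker's rigid hold-down tongue: shaker x = -5, y = 0, 99 mm above the bench, 3 mm over the jar's lid. The tongue is a flat steel finger 24 mm wide (shaker y +-12), 7 mm thick (top 106 mm up), running from here back to the column over the middle of the lid. Axes as the shaker's.
- jar: Brown paint jar, black lid, round, 48 mm across, 66 mm tall, 0.1 to 0.2 kg, loose on the shaker's platform; at the start its axis is at about shaker x = +12 mm, y = 0, under the tongue. Origin: centre of its underside; z up along the jar. Its lid is clear of the tongue once its axis is ahead of shaker x = -30 mm (drawn about 42 mm towards the shaker's -x).
- coaster: Round cork coaster, 90 mm across, 6 mm thick, fixed on the bench. Origin: centre of its underside, on the bench (its top is 6 mm higher).
- glue_bottle: Bystander: tall loose glue bottle, 57 mm across, 173 mm tall. Origin: centre of its underside.
- paint_bottle_a: Bystander: loose blue paint dropper bottle, 38 mm across, 109 mm tall, beside the shaker (on its y side). Origin: centre of its underside.
- ink_bottle: Bystander: loose brown ink dropper bottle, 34 mm across, 96 mm tall, close beside the coaster, to its left or right (axis about 80 mm from its centre). Origin: centre of its underside.
- paint_bottle_b: Bystander: loose grey paint dropper bottle, 38 mm across, 98 mm tall, close beside the coaster on the side opposite the ink bottle (axis about 80 mm from its centre). Origin: centre of its underside.
- bar_key_top (a point): Centre of the top face of the bar key: grey, a bar 54 x 20 mm, long side along x (axes of the key strip). It moves down with the key.
- bar_key (a joint): How far the bar key is pressed down, m: 0 up, 0.007 fully down. Spring: 1 N to start, about 5 N fully down, comes up by itself.
- bar_tab (a joint): Small white witness tab in the window on the front face of the bar key's module: 0 up; pressing the key fully knocks it down to 0.006 and it stays down when the key comes up.
- square_key_top (a point): Centre of the top face of the square key: grey, 32 x 32 mm square (axes of the key strip). It moves down with the key.
- square_key (a joint): How far the square key is pressed down, m: 0 up, 0.007 fully down. Spring: 1 N to start, about 5 N fully down, comes up by itself.
- square_tab (a joint): Small white witness tab in the window on the front face of the square key's module: 0 up; pressing the key fully knocks it down to 0.006 and it stays down when the key comes up.
- round_key_top (a point): Centre of the top face of the round key: grey, a disc 36 mm across (axes of the key strip). It moves down with the key.
- round_key (a joint): How far the round key is pressed down, m: 0 up, 0.007 fully down. Spring: 1 N to start, about 5 N fully down, comes up by itself.
- round_tab (a joint): Small white witness tab in the window on the front face of the round key's module: 0 up; pressing the key fully knocks it down to 0.006 and it stays down when the key comes up.
- cross_key_top (a point): Centre of the top face of the cross key: grey, a plus-shaped cross, 36 mm over its arms, arms 13 mm wide, along x and y (axes of the key strip). It moves down with the key.
- cross_key (a joint): How far the cross key is pressed down, m: 0 up, 0.007 fully down. Spring: 1 N to start, about 5 N fully down, comes up by itself.
There are look-alikes about, which are no part of the job. Leave any blue or red look-alike of the jar alone.

How it is judged:
On the way, in this order (a step that is already met when the one before it is completed fails the run):
1. the long bar key is pressed fully down (value of joint bar_key above 0.0055 m), for 0.05 s.
2. the square key is pressed fully down (value of joint square_key above 0.0055 m), for 0.05 s.
3. the round key is pressed fully down (value of joint round_key above 0.0055 m), for 0.05 s.
4. the jar is drawn forward along the platform, upright, clear of the tongue (x of jar in the frame of shaker between -0.075 and -0.022 m and y of jar in the frame of shaker between -0.02 and 0.02 m and z of jar in the frame of shaker below 0.045 m and angle between jar's own z axis and vertical below 0.4 rad), for 0.05 s.
At the end, for the whole second after the job is handed in: The white tabs of the bar, square and round keys are down (more than 3.5 mm), all four keys are up, and the jar stands upright (within 0.1 rad), at rest, on the coaster with its axis within 22 mm of the coaster's centre; the four bottles still stand (value of joint each of bar_tab, square_tab, round_tab above 0.0035 m and value of joint each of bar_key, square_key, round_key, cross_key below 0.0015 m and horizontal distance between jar and coaster below 0.022 m and z of jar in the frame of coaster between 0.003 and 0.01 m and angle between jar's own z axis and vertical below 0.1 rad and linear speed of jar below 0.02 m/s and angle between each of glue_bottle, paint_bottle_a, paint_bottle_b, ink_bottle's own z axis and vertical below 0.2 rad); the robot touches nothing.
It fails at once if the square or round key is pressed before its turn ((value of joint square_key above 0.003 m and value of joint bar_tab below 0.003 m) or (value of joint round_key above 0.003 m and value of joint square_tab below 0.003 m)).
It fails at once if the cross-shaped key is pressed (value of joint cross_key above 0.003 m).
It fails at once if two keys are down at once (value of joint each of bar_key, square_key above 0.003 m or value of joint each of square_key, round_key above 0.003 m or value of joint each of bar_key, round_key above 0.003 m).
It fails at once if the jar is drawn out before the round key has been pressed (x of jar in the frame of shaker below -0.01 m and value of joint round_tab below 0.003 m).
It fails at once if the jar is tipped over, dropped onto the coaster (faster than 0.45 m/s), or a bystander bottle is shifted more than 25 mm or knocked over (angle between jar's own z axis and vertical above 0.6 rad or (horizontal distance between jar and coaster below 0.05 m and z of jar in the frame of coaster below 0.012 m and linear speed of jar above 0.45 m/s) or (distance of any of glue_bottle, paint_bottle_a, paint_bottle_b, ink_bottle from where it was at the start of the episode above 0.025 m or angle between any of glue_bottle, paint_bottle_a, paint_bottle_b, ink_bottle's own z axis and vertical above 0.4 rad)).
It also fails if it takes over 58 s, if anything falls off the work surface, if the arm or the gripper's body presses on something with over 40 N, if the wrist force passes 120 N, or if a joint passes its speed limit or range.

## Working session

There is one attempt and no reset: what is moved stays moved. The work goes in short steps, Python scripts to look and compute and a tool call to move; the robot and the scene stay as the last step left them, time stands still between calls to the robot, and variables do not carry over. Pictures are saved under pics/ and viewed, and the job is handed in when it is done.

Besides the shell and the picture viewer there is one more tool, called after "Call:" as name(argument=value, ...) on one line, values as JSON. arm_command: Moves the arm, as the interface text tells. Shifts and turns lie within -1 to 1; 1 stands for 25 mm of shift or 45 degrees of turn. Its arguments: {"type":"object","properties":{"targets":{"type":"array","items":{"type":"number","minimum":-1,"maximum":1}},"newtons":{"type":"number"}},"required":["targets"]}

```bash
mkdir -p pics; ls; python3 - <<'E'
from bench import *
import cv2
for n in("scene","top"):
    cv2.imwrite(f"pics/{n}0.png",camera(n)[:,:,::-1]); c=calibration(n); print(n,c)
print(read_state())
E
```

```text
pics
scene {'camera_matrix': array([[448.91585472,   0.        , 262.69654424],
       [  0.        , 448.91585472, 187.32376074],
       [  0.        ,   0.        ,   1.        ]]), 'R': array([[ 0.89090187, -0.45414924,  0.00650591],
       [-0.20454827, -0.41396802, -0.88701211],
       [ 0.40552911,  0.78890997, -0.46170033]]), 't': array([-0.47762733,  0.19059093,  1.21244161])}
top {'camera_matrix': array([[423.1588984 ,   0.        , 256.00554211],
       [  0.        , 423.1588984 , 189.5673996 ],
       [  0.        ,   0.        ,   1.        ]]), 'R': array([[-2.87932672e-04, -9.99993667e-01,  3.54712179e-03],
       [-9.96895316e-01,  7.74424491e-06, -7.87383554e-02],
       [ 7.87378293e-02, -3.55878044e-03, -9.96889006e-01]]), 't': array([-0.00351654,  0.54748314,  1.14221347])}
{'time': 0.1, 'joint_positions': array([-1.31762815,  0.33282407, -0.06470167,  1.46086118,  0.02162076,
        1.34994645, -0.08851347]), 'joint_vel': array([-0.00095776, -0.00056249, -0.00035787, -0.00216851, -0.00071128,
       -0.00023229,  0.0009927 ]), 'joint_torque': array([ 1.42626934e-03, -6.24540782e+01,  2.45743344e-02, -3.90710735e+01,
       -6.14769501e-02,  3.66283162e-02,  1.08702363e-04]), 'ee_pos': array([0.17009646, 0.60105919, 0.24382206]), 'eef_rot': array([ 0.09671253,  0.70043241, -0.0976593 ,  0.70035975]), 'ft_force': array([-0.13590963, -0.25493419, -0.4687701 ]), 'torque': array([-0.04035764,  0.01332177,  0.00158628]), 'width': 0.08689771884146336}
```

View pics/scene0.png

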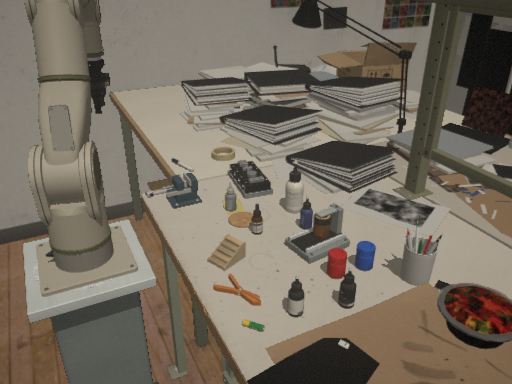

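View pics/top0.png

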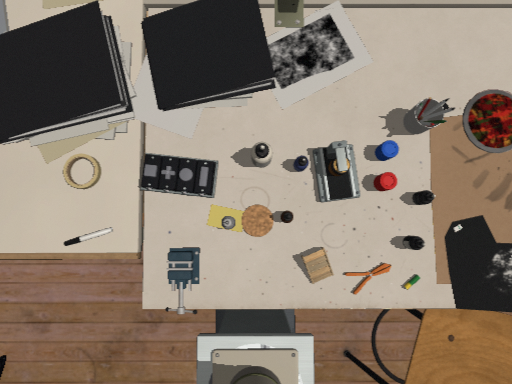

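The top view shows the key strip around (178,175), the shaker around (336,172), the coaster around (257,221) with the grey bottle to its left and ink to its right, and the glue bottle at (262,153). I'll zoom in on these.

```bash
python3 - <<'E'
import cv2
a=cv2.imread("pics/top0.png")
cv2.imwrite("pics/tz1.png",cv2.resize(a[140:240,130:290],None,fx=5,fy=5,interpolation=cv2.INTER_CUBIC))
cv2.imwrite("pics/tz2.png",cv2.resize(a[130:220,280:400],None,fx=6,fy=6,interpolation=cv2.INTER_CUBIC))
b=cv2.imread("pics/scene0.png")
cv2.imwrite("pics/sz1.png",cv2.resize(b[150:260,215:385],None,fx=4.7,fy=4.7,interpolation=cv2.INTER_CUBIC))
E
```

```text
(no output)
```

View pics/tz1.png

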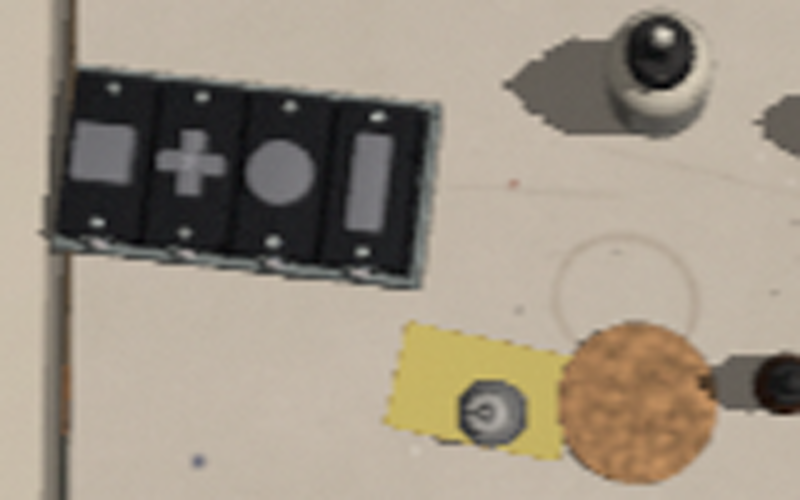

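View pics/tz2.png

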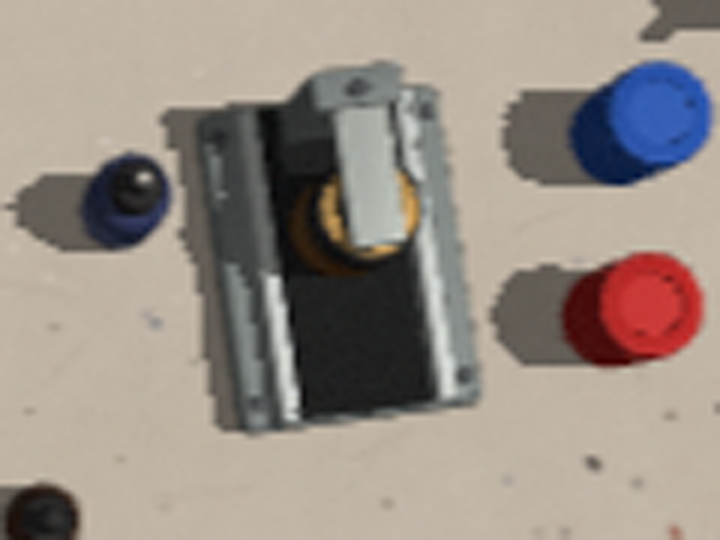

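View pics/sz1.png

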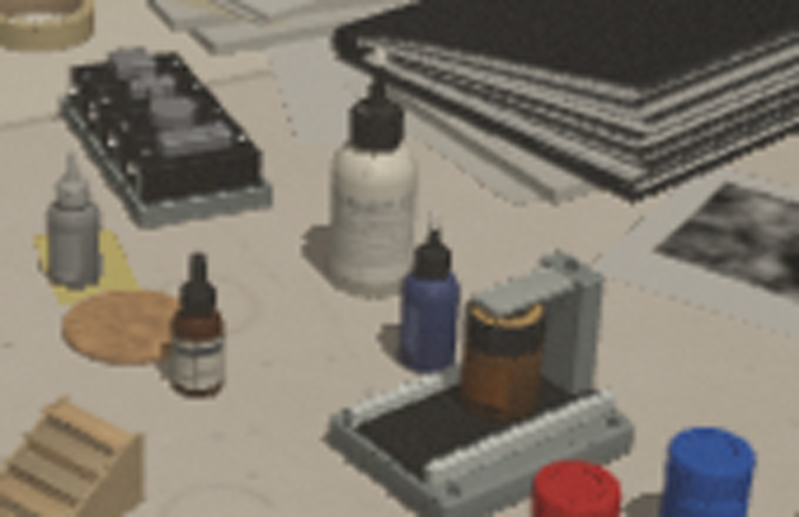

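```bash
cat > h.py <<'E'
import numpy as np, cv2
from bench import *
def cast(n,uv,z):
    c=calibration(n);K,R,t=c["camera_matrix"],np.array(c["R"]),np.array(c["t"])
    d=R.T@np.linalg.inv(K)@np.array([uv[0],uv[1],1.]);o=-R.T@t
    return o+d*(z-o[2])/d[2]
def proj(n,X):
    c=calibration(n);p=c["camera_matrix"]@(np.array(c["R"])@X+c["t"]);return p[:2]/p[2]
E
python3 - <<'E'
from h import *
a=cv2.imread("pics/top0.png");hsv=cv2.cvtColor(a,cv2.COLOR_BGR2HSV).astype(int);g=a.astype(int).max(2)
# keys
m=((g>85)&(g<190)).astype(np.uint8); m2=np.zeros_like(m); m2[155:195,140:214]=m[155:195,140:214]
n,l,s,c=cv2.connectedComponentsWithStats(m2,connectivity=4)
for i in range(1,n):
    if s[i,4]>40: print("key?",s[i],c[i],cast("top",c[i],.057)[:2])
# coaster
m=((hsv[...,0]<16)&(hsv[...,1]>100)&(g>100)).astype(np.uint8)
m[:195]=0;m[240:]=0;m[:,:235]=0;m[:,276:]=0
k=cv2.findContours(m,0,1)[0];k=max(k,key=cv2.contourArea);e=cv2.minEnclosingCircle(k);print("coaster",e,cast("top",e[0],.006))
def z2(p,o,f): return ((np.array(p)+.5)/f-.5+np.array(o))
for nm,p,z in[("plFL",(303,417),.03),("plFR",(440,400),.03),("tongL",(350,247),.106),("tongR",(405,242),.106),("tongBL",(335,108),.106),("tongBR",(393,105),.106),("colBL",(315,75),.108),("colBR",(400,65),.108),
 ("bFL",(240,432),0.0),("bFR",(480,403),0.0),("lid",(367,211),.096),("paintA cap",(138,187),.105),("ink",(43,520),.09)]:
    print(nm,cast("top",z2(p,(280,130),6),z).round(4))
for nm,p,z in[("glue top",(662,42),.165),("pb top",(486,411),.095),("ink",(785,383),.094),("coaster",(638,402),.006),("bar",(369,182),.057),("rnd",(280,172),.057),("sq",(104,153),.057),("x",(190,162),.057),("trayFR",(418,288),.0),("trayBR",(440,102),0.0)]:
    print(nm,cast("top",z2(p,(130,140),5),z).round(4))
E
```

```text
key? [160 155  54   6  79] [187.97468354 157.32911392] [0.63138594 0.17889236]
key? [144 165  13  12 130] [150.1        170.08461538] [0.59694153 0.27967455]
key? [162 166  13  13  87] [167.90804598 172.03448276] [0.59170148 0.23201191]
key? [199 167   9  19 134] [203.34328358 175.97761194] [0.58111146 0.13722993]
key? [180 168  13  13 130] [185.63846154 173.95384615] [0.58654567 0.18457813]
key? [140 187  42   8 131] [158.02290076 191.29007634] [0.54008583 0.25748907]
coaster ((256.8121337890625, 220.303466796875), 15.957423210144043) [ 0.46326796 -0.00586404  0.006     ]
plFL [ 0.5208 -0.2056  0.03  ]
plFR [ 0.5285 -0.2681  0.03  ]
tongL [ 0.5892 -0.2131  0.106 ]
tongR [ 0.5913 -0.2366  0.106 ]
tongBL [ 0.6491 -0.2076  0.106 ]
tongBR [ 0.6504 -0.2325  0.106 ]
colBL [ 0.6631 -0.1988  0.108 ]
colBR [ 0.6674 -0.2353  0.108 ]
bFL [ 0.5155 -0.1815  0.    ]
bFR [ 0.529  -0.2937  0.    ]
lid [ 0.606  -0.2226  0.096 ]
paintA cap [ 0.6151 -0.1229  0.105 ]
ink [ 0.4731 -0.0825  0.09  ]
glue top [ 0.6375 -0.0177  0.165 ]
pb top [0.4589 0.0715 0.095 ]
ink [ 0.4732 -0.0818  0.094 ]
coaster [ 0.4641 -0.0069  0.006 ]
bar [0.5811 0.1371 0.057 ]
rnd [0.5864 0.1847 0.057 ]
sq [0.5966 0.2789 0.057 ]
x [0.5918 0.2328 0.057 ]
trayFR [0.5278 0.116  0.    ]
trayBR [0.6327 0.1045 0.    ]
```

```bash
cat >> h.py <<'E'
from scipy.spatial.transform import Rotation as Ro
def plan(goal,yaw=None,s=None):
    """goal TCP world; yaw=desired angle of tool y axis (mod 180). prints tool-frame units remaining"""
    s=s or read_state();R=Ro.from_quat(s["eef_rot"]).as_matrix()
    print("t",round(s["time"],2),"pos",np.round(s["ee_pos"],4),"w",round(s["width"],4),"F",np.round(s["ft_force"],1),"q",np.round(s["joint_positions"],2))
    y0=np.arctan2(R[1,1],R[0,1]); print("tool y yaw deg",round(np.degrees(y0),1), "tool z",R[:,2].round(2))
    if yaw is not None:
        d=(yaw-y0+np.pi/2)%np.pi-np.pi/2
        T=np.column_stack([[0,0,-1],[np.cos(y0+d),np.sin(y0+d),0],np.cross([0,0,-1],[np.cos(y0+d),np.sin(y0+d),0])])
        print("rotvec/45:",(Ro.from_matrix(R.T@T).as_rotvec()/(np.pi/4)).round(3))
    print("shift/25mm:",(R.T@(np.array(goal)-s["ee_pos"])/.025).round(3),"world",np.round(np.array(goal)-s["ee_pos"],4))
    if yaw is not None: print("shift in target axes:",(T.T@(np.array(goal)-s["ee_pos"])/.025).round(3))
E
python3 - <<'E'
from h import *
plan([.581,.137,.14],np.radians(90-6.3))
# cross-check in the scene view
b=cv2.imread("pics/scene0.png")
yw=np.radians(7);sx=np.array([np.cos(yw),np.sin(yw),0]);sy=np.array([-np.sin(yw),np.cos(yw),0]);o=np.array([.595,-.226,0])
P=[o-.005*sx+.106*np.array([0,0,1])+k*.012*sy for k in(-1,1)]+[o-.072*sx+k*.032*sy+[0,0,.03] for k in(-1,1)]
P+=[np.array(q+(.057,)) for q in[(.581,.137),(.5865,.1846),(.597,.2795)]]
P+=[np.array([.4635,-.0062,.006])]+[o+.012*sx+[0,0,.03]]
b=cv2.resize(b[150:260,215:385],None,fx=4.7,fy=4.7,interpolation=cv2.INTER_CUBIC)
for p in P:
    u=(proj("scene",p)-[215,150]+.5)*4.7; cv2.circle(b,tuple(int(v) for v in u),3,(0,255,0),-1)
cv2.imwrite("pics/sz1b.png",b)
E
```

```text
t 0.1 pos [0.1701 0.6011 0.2438] w 0.0869 F [-0.1 -0.3 -0.5] q [-1.32  0.33 -0.06  1.46  0.02  1.35 -0.09]
tool y yaw deg 74.2 tool z [ 0.96 -0.27  0.  ]
rotvec/45: [-0.211 -0.     0.002]
shift/25mm: [  4.173 -13.38   20.869] world [ 0.4109 -0.4641 -0.1038]
shift in target axes: [  4.153 -16.647  18.374]
```

View pics/sz1b.png

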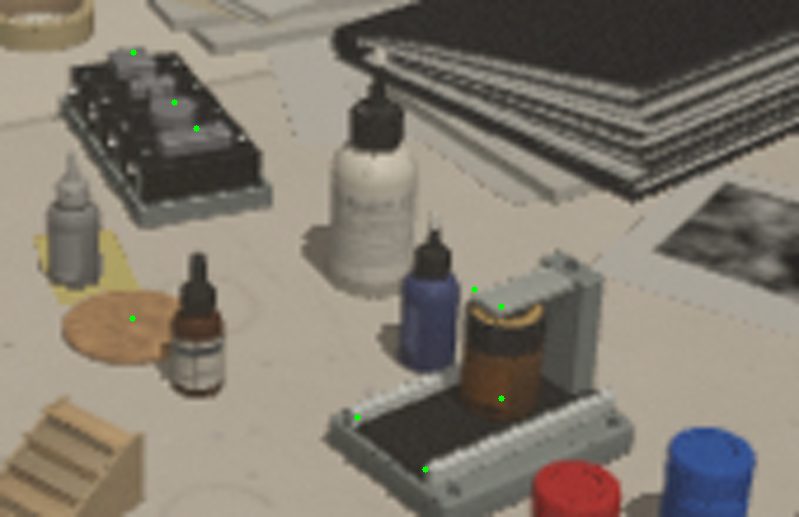

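The two views agree to about 2 mm. The keys run, from the left, square, cross, round, bar. I'll shut the fingers and head for the bar key.

Call:
arm_command(targets=[-0.1,0,0,0,-0.4,0.5,0,-0.11,0,0,0,-0.75,0.9,0,0,0,0,0,-0.8,0.9,0,0,0,0,0,-0.8,0.9,0,0,0,0,0,-0.8,0.9,0,0,0,0,0,-0.8,0.9,0,0,0,0,0,-0.8,0.9,0,0,0,0,0,-0.8,0.9,0,0,0,0,0,-0.8,0.9,0,0,0,0,0,-0.8,0.9,0,0,0,0,0,-0.8,0.9,0,0,0,0,0,-0.8,0.9,0], newtons=20)

```text
time: 1.1
ee_pos: [0.403, 0.3353, 0.2381]
eef_rot: [0.029, 0.709, -0.034, 0.704]
ft_force: [0.4, 0.1, -0.1]
width: 0.0152
```

```bash
python3 -c "
from h import *
plan([.581,.137,.12],np.radians(83.7))"
```

```text
t 1.1 pos [0.403  0.3353 0.2381] w 0.0152 F [ 0.4  0.1 -0.1] q [-0.9   0.12  0.13  1.73 -0.02  1.3   0.72]
tool y yaw deg 84.9 tool z [ 1.   -0.09 -0.01]
rotvec/45: [ 0.027 -0.009  0.01 ]
shift/25mm: [ 4.724 -7.233  7.826] world [ 0.178  -0.1983 -0.1181]
shift in target axes: [ 4.723 -7.101  7.946]
```

Call:
arm_command(targets=[0.027,-0.009,0.01,0.2,-0.8,0.9,0,0,0,0,0.3,-0.8,0.9,0,0,0,0,0.4,-0.8,0.9,0,0,0,0,0.5,-0.8,0.9,0,0,0,0,0.6,-0.8,0.9,0,0,0,0,0.6,-0.8,0.9,0,0,0,0,0.6,-0.8,0.9,0,0,0,0,0.6,-0.7,0.7,0,0,0,0,0.4,-0.4,0.4,0,0,0,0,0.3,0,0,0])

```text
time: 1.93
ee_pos: [0.5789, 0.1308, 0.1208]
eef_rot: [0.041, 0.705, -0.042, 0.707]
ft_force: [-0.9, -1.0, 0.0]
width: 0.0009
```

```bash
python3 -c "
from h import *
plan([.581,.137,.081],np.radians(83.7))"
```

```text
t 1.93 pos [0.5789 0.1308 0.1208] w 0.0009 F [-0.9 -1.   0. ] q [-0.56  0.37  0.31  1.71 -0.12  1.08  1.25]
tool y yaw deg 83.2 tool z [ 0.99 -0.12  0.  ]
rotvec/45: [-0.011  0.004  0.002]
shift/25mm: [1.593 0.257 0.049] world [ 0.0021  0.0062 -0.0398]
shift in target axes: [1.594 0.255 0.055]
```

Call:
arm_command(targets=[0,0,0,0.3,0.25,0.05,0,0,0,0,0.5,0.05,0.02,0,0,0,0,0.4,0,0,0,0,0,0,0.2,0,0,0,0,0,0,0.1,0,0,0])

```text
time: 2.35
ee_pos: [0.5792, 0.1423, 0.0782]
eef_rot: [0.04, 0.706, -0.041, 0.706]
ft_force: [0.6, -0.7, 2.8]
width: 0.0003
```

```bash
python3 -c "
from h import *
plan([.581,.137,.072],np.radians(83.7))"
```

```text
t 2.35 pos [0.5792 0.1423 0.0782] w 0.0003 F [ 0.6 -0.7  2.8] q [-0.56  0.42  0.3   1.73 -0.14  1.01  1.25]
tool y yaw deg 83.4 tool z [ 0.99 -0.11 -0.  ]
rotvec/45: [-0.007 -0.001  0.002]
shift/25mm: [ 0.248 -0.202  0.096] world [ 0.0018 -0.0053 -0.0062]
shift in target axes: [ 0.248 -0.203  0.095]
```

Call:
arm_command(targets=[0,0,0,0.15,0,0,0,0,0,0,0.15,0,0,0,0,0,0,0.1,0,0,0,0,0,0,0.1,0,0,0])

```text
time: 2.68
ee_pos: [0.5794, 0.1429, 0.0723]
eef_rot: [0.04, 0.706, -0.04, 0.706]
ft_force: [-11.9, -4.0, 24.5]
width: 0.0003
```

The reading is well over the 5 N spring, so the key is at its stop. I'll let it up and check the tab.

Call:
arm_command(targets=[0,0,0,-0.3,0,0,0,0,0,0,-0.6,0,0,0,0,0,0,-0.5,0,0,0])

```text
time: 2.93
ee_pos: [0.5786, 0.1433, 0.1085]
eef_rot: [0.04, 0.706, -0.04, 0.706]
ft_force: [0.3, 0.2, 0.4]
width: 0.0008
```

```bash
python3 - <<'E'
from h import *
plan([.597,.2795,.105],np.radians(83.7))
b=camera("scene")[:,:,::-1];cv2.imwrite("pics/s2.png",cv2.resize(b[150:220,200:300],None,fx=7,fy=7,interpolation=cv2.INTER_CUBIC))
E
```

```text
t 2.93 pos [0.5786 0.1433 0.1085] w 0.0008 F [0.3 0.2 0.4] q [-0.57  0.39  0.3   1.71 -0.13  1.06  1.24]
tool y yaw deg 83.5 tool z [ 0.99 -0.11 -0.  ]
rotvec/45: [-0.004 -0.001 -0.001]
shift/25mm: [0.145 5.496 0.116] world [ 0.0184  0.1362 -0.0035]
shift in target axes: [0.14  5.496 0.135]
```

View pics/s2.png

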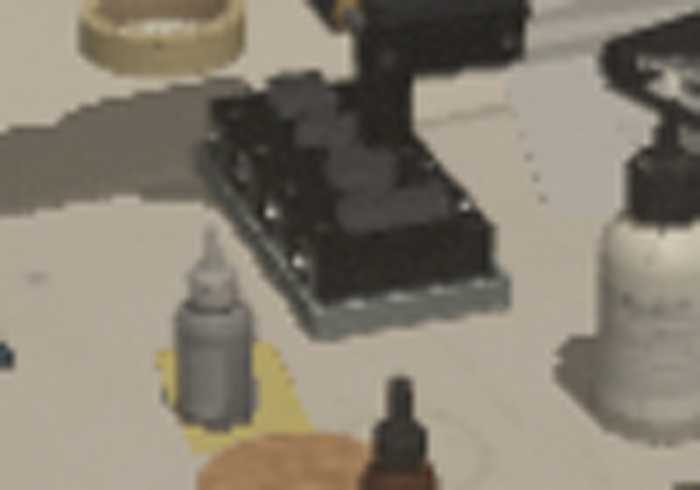

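```bash
python3 - <<'E'
from h import *
a=cv2.imread("pics/scene0.png");b=camera("scene")[:,:,::-1]
f=lambda i:cv2.resize(i[168:194,225:262],None,fx=10,fy=10,interpolation=cv2.INTER_CUBIC)
cv2.imwrite("pics/s3.png",np.hstack([f(a),f(b)]))
E
```

```text
(no output)
```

View pics/s3.png

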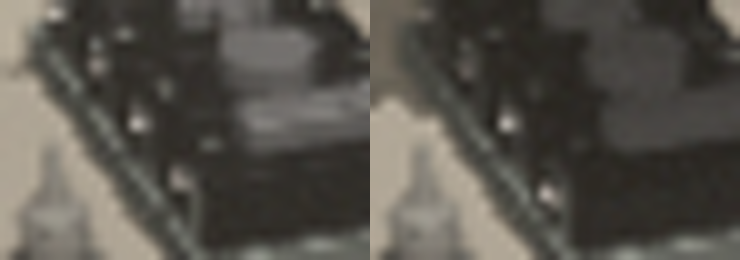

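The bar tab dropped by 1–2 px while the round tab did not move. Next is the square key.

Call:
arm_command(targets=[0,0,0,0,0.6,0,0,0,0,0,0,1,0,0,0,0,0,0,1,0,0,0,0,0,0,1,0,0,0,0,0,0,0.9,0.1,0,0,0,0,0,0.5,0.05,0,0,0,0,0,0.2,0,0,0,0,0,0,0,0,0])

```text
time: 3.7
ee_pos: [0.5963, 0.2831, 0.1054]
eef_rot: [0.041, 0.707, -0.039, 0.705]
ft_force: [0.2, 0.1, 0.2]
width: 0.0009
```

```bash
python3 -c "
from h import *
plan([.597,.2795,.081],np.radians(83.7))"
```

```text
t 3.7 pos [0.5963 0.2831 0.1054] w 0.0009 F [0.2 0.1 0.2] q [-0.7   0.52  0.26  1.53 -0.14  1.11  1.05]
tool y yaw deg 83.5 tool z [ 0.99 -0.11 -0.  ]
rotvec/45: [-0.004 -0.003 -0.004]
shift/25mm: [ 0.975 -0.143  0.045] world [ 0.0007 -0.0036 -0.0244]
shift in target axes: [ 0.976 -0.14   0.042]
```

Call:
arm_command(targets=[0,0,0,0.4,-0.1,0.03,0,0,0,0,0.4,-0.03,0,0,0,0,0,0.2,0,0,0,0,0,0,0.1,0,0,0,0,0,0,0.12,0,0,0,0,0,0,0.12,0,0,0])

```text
time: 4.2
ee_pos: [0.5973, 0.2757, 0.0719]
eef_rot: [0.043, 0.706, -0.04, 0.705]
ft_force: [-19.7, -5.7, 47.1]
width: 0.0003
```

Call:
arm_command(targets=[0,0,0,-0.3,0,0,0,0,0,0,-0.6,0,0,0,0,0,0,-0.6,0,0,0])

```text
time: 4.45
ee_pos: [0.5966, 0.2735, 0.1095]
eef_rot: [0.043, 0.707, -0.041, 0.704]
ft_force: [0.2, 0.7, 1.5]
width: 0.0008
```

```bash
python3 - <<'E'
from h import *
plan([.5865,.1846,.108],np.radians(83.7))
a=cv2.imread("pics/scene0.png");b=camera("scene")[:,:,::-1]
f=lambda i:cv2.resize(i[155:194,220:262],None,fx=9,fy=9,interpolation=cv2.INTER_CUBIC)
cv2.imwrite("pics/s4.png",np.hstack([f(a),f(b)]))
E
```

```text
t 4.45 pos [0.5966 0.2735 0.1095] w 0.0008 F [0.2 0.7 1.5] q [-0.69  0.51  0.26  1.54 -0.14  1.12  1.05]
tool y yaw deg 83.1 tool z [ 0.99 -0.12 -0.  ]
rotvec/45: [-0.013 -0.005 -0.003]
shift/25mm: [ 0.049 -3.579  0.023] world [-0.0101 -0.0889 -0.0015]
shift in target axes: [ 0.058 -3.579 -0.012]
```

View pics/s4.png

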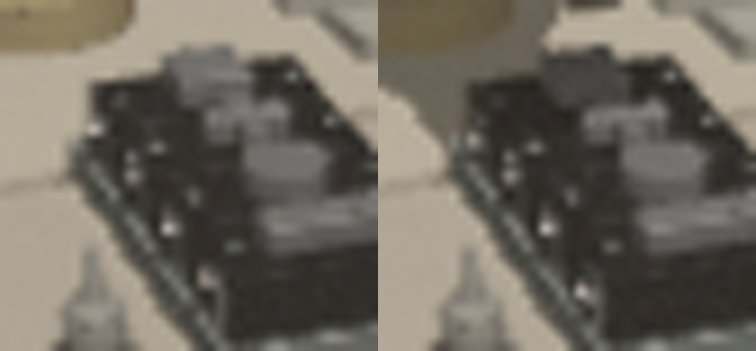

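The square tab at the left end has dropped from (95,130) to about (97,140). The round and cross tabs have not moved. Next is the round key.

Call:
arm_command(targets=[-0.01,0,0,0,-0.6,0,0,0,0,0,0,-1,0,0,0,0,0,0,-0.9,0,0,0,0,0,0,-0.6,0,0,0,0,0,0,-0.3,0,0,0,0,0,0,0,0,0])

```text
time: 5.0
ee_pos: [0.5887, 0.1841, 0.1125]
eef_rot: [0.042, 0.705, -0.038, 0.707]
ft_force: [0.6, -1.2, 1.3]
width: 0.0005
```

```bash
python3 -c "
from h import *
plan([.5865,.1846,.081],np.radians(83.7))"
```

```text
t 5.0 pos [0.5887 0.1841 0.1125] w 0.0005 F [ 0.6 -1.2  1.3] q [-0.6   0.42  0.29  1.65 -0.14  1.08  1.18]
tool y yaw deg 83.5 tool z [ 0.99 -0.11  0.  ]
rotvec/45: [-0.005  0.002 -0.007]
shift/25mm: [ 1.259  0.002 -0.09 ] world [-0.0022  0.0005 -0.0315]
shift in target axes: [ 1.26   0.009 -0.088]
```

Call:
arm_command(targets=[0,0,0,0.4,0,-0.05,0,0,0,0,0.5,0,-0.02,0,0,0,0,0.3,0,0,0,0,0,0,0.15,0,0,0,0,0,0,0.1,0,0,0])

```text
time: 5.42
ee_pos: [0.5873, 0.1876, 0.0722]
eef_rot: [0.042, 0.705, -0.037, 0.707]
ft_force: [-1.1, -5.2, 25.3]
width: 0.0006
```

Call:
arm_command(targets=[0,0,0,0.05,0,0,0,0,0,0,-0.3,0,0,0,0,0,0,-0.7,0,0,0,0,0,0,-0.9,0,0,0,0,0,0,-0.9,0,0,0])

```text
time: 5.83
ee_pos: [0.5847, 0.1886, 0.139]
eef_rot: [0.039, 0.708, -0.037, 0.704]
ft_force: [1.0, 0.2, 0.1]
width: 0.0004
```

```bash
python3 - <<'E'
from h import *
yw=np.radians(7)
plan([.607,-.2245,.215],yw+np.pi/2)
a=cv2.imread("pics/scene0.png");b=camera("scene")[:,:,::-1]
f=lambda i:cv2.resize(i[155:194,220:262],None,fx=9,fy=9,interpolation=cv2.INTER_CUBIC)
cv2.imwrite("pics/s5.png",np.hstack([f(a),f(b)]))
E
```

```text
t 5.83 pos [0.5847 0.1886 0.139 ] w 0.0004 F [1.  0.2 0.1] q [-0.61  0.39  0.29  1.63 -0.13  1.14  1.17]
tool y yaw deg 83.8 tool z [ 0.99 -0.11 -0.01]
rotvec/45: [-0.293 -0.007 -0.003]
shift/25mm: [ -3.087 -16.324   2.656] world [ 0.0223 -0.4131  0.076 ]
shift in target axes: [ -3.039 -16.509  -1.127]
```

View pics/s5.png

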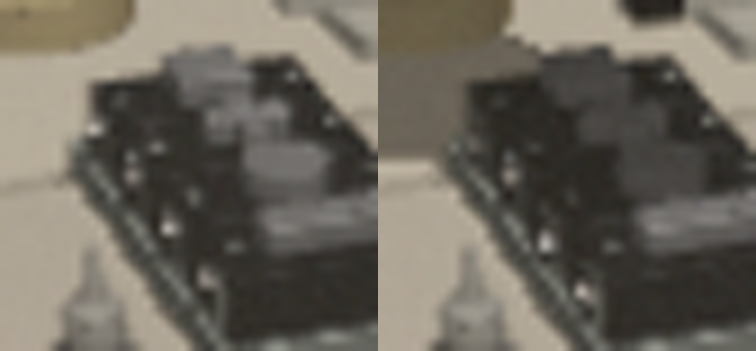

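All three tabs are down and the cross tab is unmoved. I'll go over high to the shaker, opening the jaws on the far side.

Call:
arm_command(targets=[-0.1,0,0,-0.8,-0.5,0,0,-0.1,0,0,-1,-0.8,0,0,-0.09,-0.007,0,-1,-1,0,0,0,0,0,-0.8,-1,-0.1,0,0,0,0,-0.4,-1,-0.1,0,0,0,0,0,-1,-0.1,0,0,0,0,0,-1,-0.1,0,0,0,0,0,-1,-0.1,0,0,0,0,0,-1,-0.1,0,0,0,0,0,-1,-0.1,0,0,0,0,0,-1,-0.1,0,0,0,0,0,-1,-0.1,0.2])

```text
time: 6.88
ee_pos: [0.5973, -0.0888, 0.2452]
eef_rot: [-0.051, 0.702, 0.06, 0.708]
ft_force: [1.0, -0.8, -0.5]
width: 0.0028
```

```bash
python3 -c "
from h import *
plan([.607,-.2245,.18],np.radians(97))"
```

```text
t 6.88 pos [ 0.5973 -0.0888  0.2452] w 0.0028 F [ 1.  -0.8 -0.5] q [-0.25  0.29  0.41  1.55 -0.13  1.33  1.9 ]
tool y yaw deg 99.0 tool z [0.99 0.16 0.01]
rotvec/45: [ 0.044  0.013 -0.015]
shift/25mm: [ 2.539 -5.45  -0.49 ] world [ 0.0097 -0.1357 -0.0652]
shift in target axes: [ 2.608 -5.433 -0.277]
```

Call:
arm_command(targets=[0.04,0.013,-0.015,0,-0.9,-0.05,0.85,0,0,0,0,-1,-0.05,0.85,0,0,0,0,-1,-0.05,0.85,0,0,0,0.2,-1,-0.05,0.85,0,0,0,0.4,-0.7,0,0.85,0,0,0,0.4,-0.3,0,0.85,0,0,0,0.4,0,0,0.85,0,0,0,0,0,0,0.85])

```text
time: 7.55
ee_pos: [0.6097, -0.2198, 0.205]
eef_rot: [-0.042, 0.708, 0.038, 0.704]
ft_force: [0.4, 1.1, -0.9]
width: 0.0525
```

```bash
python3 -c "
from h import *
plan([.607,-.2245,.072],np.radians(97))"
```

```text
t 7.55 pos [ 0.6097 -0.2198  0.205 ] w 0.0525 F [ 0.4  1.1 -0.9] q [-0.07  0.43  0.47  1.47 -0.19  1.29  2.09]
tool y yaw deg 96.5 tool z [ 0.99  0.11 -0.01]
rotvec/45: [-0.012 -0.008  0.006]
shift/25mm: [ 5.322 -0.151 -0.096] world [-0.0027 -0.0047 -0.133 ]
shift in target axes: [ 5.32  -0.173 -0.129]
```

Call:
arm_command(targets=[-0.01,-0.008,0.006,0.4,-0.15,-0.12,0.85,0,0,0,0.7,0,0,0.85,0,0,0,0.8,0,0,0.85,0,0,0,0.7,0,0,0.85,0,0,0,0.3,0,0,0.85,0,0,0,0,0,0,0.85])

```text
time: 8.05
ee_pos: [0.6083, -0.2156, 0.1278]
eef_rot: [-0.045, 0.705, 0.048, 0.707]
ft_force: [-1.2, 0.0, 0.2]
width: 0.0737
```

```bash
python3 - <<'E'
from h import *
plan([.607,-.2245,.072],np.radians(97))
b=camera("scene")[:,:,::-1];cv2.imwrite("pics/s6.png",cv2.resize(b[150:270,260:390],None,fx=5,fy=5,interpolation=cv2.INTER_CUBIC))
E
```

```text
t 8.05 pos [ 0.6083 -0.2156  0.1278] w 0.0737 F [-1.2  0.   0.2] q [-0.06  0.48  0.44  1.56 -0.23  1.15  2.13]
tool y yaw deg 97.5 tool z [0.99 0.13 0.  ]
rotvec/45: [ 0.011  0.004 -0.006]
shift/25mm: [ 2.231 -0.355 -0.103] world [-0.0013 -0.0089 -0.0558]
shift in target axes: [ 2.233 -0.345 -0.093]
```

View pics/s6.png

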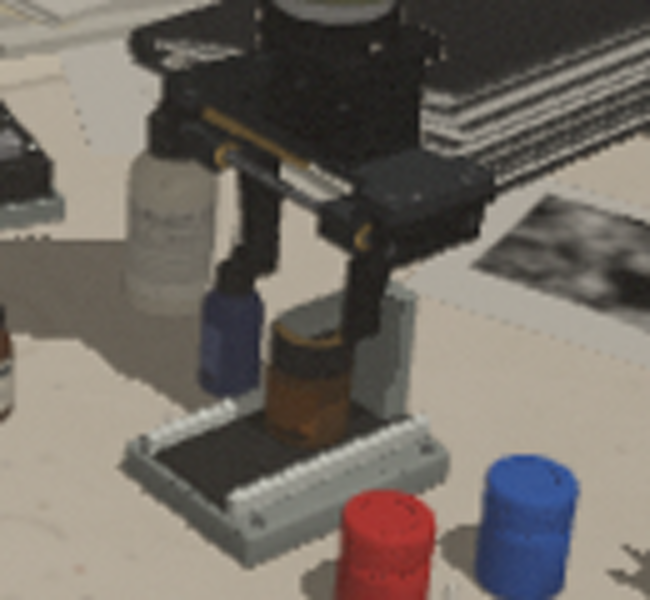

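The jaws straddle the jar and tongue, but they sit about 9 mm too far to +y. I'll centre them first, then go down.

Call:
arm_command(targets=[0.01,0.004,-0.006,-0.1,-0.35,-0.05,0.85,0,0,0,0,-0.05,0,0.85,0,0,0,0,0,0,0.85])

```text
time: 8.35
ee_pos: [0.6099, -0.226, 0.1341]
eef_rot: [-0.044, 0.704, 0.044, 0.707]
ft_force: [-1.2, 0.6, -0.1]
width: 0.0741
```

```bash
python3 - <<'E'
from h import *
plan([.607,-.2245,.073],np.radians(97))
E
```

```text
t 8.35 pos [ 0.6099 -0.226   0.1341] w 0.0741 F [-1.2  0.6 -0.1] q [-0.05  0.49  0.45  1.54 -0.22  1.16  2.14]
tool y yaw deg 97.1 tool z [0.99 0.12 0.  ]
rotvec/45: [0.003 0.004 0.002]
shift/25mm: [ 2.442  0.077 -0.117] world [-0.0029  0.0015 -0.0611]
shift in target axes: [ 2.443  0.073 -0.109]
```

Call:
arm_command(targets=[0,0,0,0.4,0,-0.1,0.85,0,0,0,0.6,0,0,0.85,0,0,0,0.6,0,0,0.85,0,0,0,0.4,0,0,0.85,0,0,0,0.2,0,0,0.85,0,0,0,0,0,0,0.85])

```text
time: 8.85
ee_pos: [0.6089, -0.2283, 0.0788]
eef_rot: [-0.045, 0.702, 0.042, 0.709]
ft_force: [-0.3, 0.0, -0.2]
width: 0.0738
```

```bash
python3 - <<'E'
from h import *
plan([.607,-.2245,.073],np.radians(97))
E
```

```text
t 8.85 pos [ 0.6089 -0.2283  0.0788] w 0.0738 F [-0.3  0.  -0.2] q [-0.03  0.54  0.43  1.6  -0.25  1.05  2.16]
tool y yaw deg 97.0 tool z [0.99 0.12 0.01]
rotvec/45: [0.001 0.012 0.005]
shift/25mm: [ 0.229  0.16  -0.061] world [-0.0019  0.0038 -0.0058]
shift in target axes: [ 0.231  0.159 -0.059]
```

Call:
arm_command(targets=[0,0.01,0,0.22,0.15,-0.05,0.85,0,0,0,0,0,0,0.85,0,0,0,0,0,0,0.4,0,0,0,0,0,0,0.3,0,0,0,0,0,0,0.2,0,0,0,0,0,0,0.2,0,0,0,0,0,0,0.2,0,0,0,0,0,0,0.2], newtons=20)

```text
time: 9.52
ee_pos: [0.6085, -0.2246, 0.0752]
eef_rot: [-0.045, 0.704, 0.042, 0.707]
ft_force: [-0.5, -1.8, -1.7]
width: 0.0461
```

```bash
python3 - <<'E'
from h import *
yw=np.radians(7)
s=read_state()
plan(s["ee_pos"]-.055*np.array([np.cos(yw),np.sin(yw),0]),np.radians(97))
b=camera("scene")[:,:,::-1];cv2.imwrite("pics/s7.png",cv2.resize(b[150:270,260:390],None,fx=5,fy=5,interpolation=cv2.INTER_CUBIC))
E
```

```text
t 9.52 pos [ 0.6085 -0.2246  0.0752] w 0.0461 F [-0.5 -1.8 -1.7] q [-0.04  0.54  0.43  1.6  -0.25  1.05  2.15]
tool y yaw deg 97.1 tool z [0.99 0.12 0.  ]
rotvec/45: [0.001 0.005 0.006]
shift/25mm: [-9.0e-03  2.0e-03 -2.2e+00] world [-0.0546 -0.0067  0.    ]
shift in target axes: [ 0.   0.  -2.2]
```

View pics/s7.png

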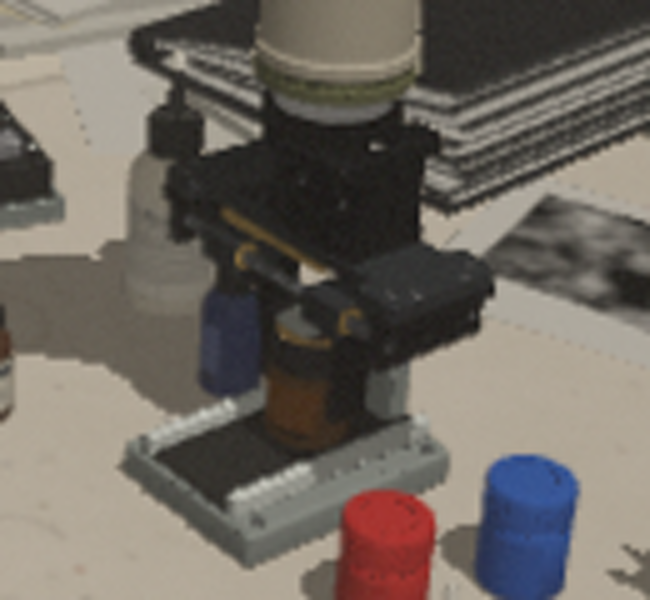

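The jar is held (width 46 mm). I'll draw it forward slowly, watching the height and the force.

Call:
arm_command(targets=[0,0,0,0,0,-0.2,0.2,0,0,0,0,0,-0.3,0.2,0,0,0,0,0,-0.3,0.2])

```text
time: 9.82
ee_pos: [0.5887, -0.2268, 0.0751]
eef_rot: [-0.046, 0.704, 0.042, 0.708]
ft_force: [0.9, 0.5, 0.6]
width: 0.0468
```

```bash
python3 - <<'E'
from h import *
plan([.554,-.2313,.0752],np.radians(97))
E
```

```text
t 9.82 pos [ 0.5887 -0.2268  0.0751] w 0.0468 F [0.9 0.5 0.6] q [-0.04  0.51  0.43  1.65 -0.24  1.03  2.16]
tool y yaw deg 97.1 tool z [0.99 0.12 0.01]
rotvec/45: [0.003 0.007 0.007]
shift/25mm: [-0.011 -0.007 -1.399] world [-0.0347 -0.0045  0.0001]
shift in target axes: [-0.003 -0.01  -1.399]
```

Call:
arm_command(targets=[0,0,0,0,0,-0.3,0.2,0,0,0,0,0,-0.3,0.2,0,0,0,0,0,-0.3,0.2,0,0,0,0,0,-0.2,0.2,0,0,0,0,0,-0.1,0.2,0,0,0,0,0,0,0.2])

```text
time: 10.32
ee_pos: [0.5522, -0.232, 0.0751]
eef_rot: [-0.045, 0.704, 0.041, 0.707]
ft_force: [-0.0, 0.2, -0.3]
width: 0.0466
```

```bash
python3 - <<'E'
from h import *
plan([.554,-.2313,.0752],np.radians(97))
b=camera("scene")[:,:,::-1];cv2.imwrite("pics/s8.png",cv2.resize(b[150:270,260:390],None,fx=5,fy=5,interpolation=cv2.INTER_CUBIC))
E
```

```text
t 10.32 pos [ 0.5522 -0.232   0.0751] w 0.0466 F [-0.   0.2 -0.3] q [-0.04  0.44  0.45  1.74 -0.22  1.    2.18]
tool y yaw deg 97.0 tool z [0.99 0.12 0.  ]
rotvec/45: [-0.     0.006  0.006]
shift/25mm: [-0.004  0.018  0.073] world [0.0018 0.0007 0.0001]
shift in target axes: [-0.004  0.018  0.073]
```

View pics/s8.png

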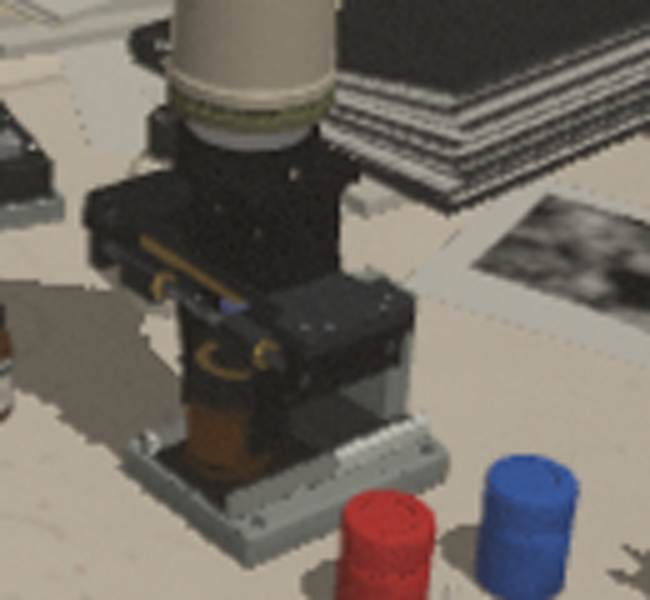

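The jar came forward between the rails and is clear of the tongue. Lifting it now.

Call:
arm_command(targets=[0,0,0,-0.3,0,0,0.2,0,0,0,-0.5,0,0,0.2,0,0,0,-0.7,0,0,0.2,0,0,0,-0.8,0,0,0.2,0,0,0,-0.8,0,0,0.2,0,0,0,-0.8,0,0,0.2,0,0,0,-0.8,0,0,0.2,0,0,0,-0.7,0,0,0.2,0,0,0,-0.4,0,0,0.2,0,0,0,0,0,0,0.2])

```text
time: 11.2
ee_pos: [0.5532, -0.2308, 0.2349]
eef_rot: [-0.046, 0.704, 0.041, 0.708]
ft_force: [-0.1, 0.3, -2.0]
width: 0.0469
```

```bash
python3 - <<'E'
from h import *
plan([.4635,-.0062,.225],np.radians(10))
E
```

```text
t 11.2 pos [ 0.5532 -0.2308  0.2349] w 0.0469 F [-0.1  0.3 -2. ] q [-0.08  0.29  0.49  1.58 -0.14  1.3   2.12]
tool y yaw deg 97.1 tool z [0.99 0.12 0.01]
rotvec/45: [1.935e+00 1.300e-02 1.000e-03]
shift/25mm: [ 0.317  9.358 -2.46 ] world [-0.0897  0.2246 -0.0099]
shift in target axes: [ 0.395 -1.975 -9.47 ]
```

Call:
arm_command(targets=[0.15,0,0,0,0,0,0.2,0.15,0,0,0,0,0,0.2,0.15,0,0,0,0,0,0.2,0.15,0,0,0,0,0,0.2,0.15,0,0,0,0,0,0.2,0.15,0,0,0,0,0,0.2,0.15,0,0,0,0,0,0.2,0.15,0,0,0,0,0,0.2,0.15,0,0,0,0,0,0.2,0.15,0,0,0,0,0,0.2,0.15,0,0,0,0,0,0.2,0.15,0,0,0,0,0,0.2])

```text
time: 12.2
ee_pos: [0.5511, -0.2293, 0.2285]
eef_rot: [0.441, 0.551, -0.445, 0.552]
ft_force: [0.4, 0.7, -0.7]
width: 0.0464
```

```bash
python3 - <<'E'
from h import *
plan([.4635,-.0062,.225],np.radians(5.3))
E
```

```text
t 12.2 pos [ 0.5511 -0.2293  0.2285] w 0.0464 F [ 0.4  0.7 -0.7] q [-0.25  0.32  0.71  1.6  -0.21  1.3   0.7 ]
tool y yaw deg 12.5 tool z [ 0.22 -0.98  0.  ]
rotvec/45: [0.159 0.006 0.003]
shift/25mm: [ 0.104 -1.497 -9.47 ] world [-0.0876  0.2231 -0.0035]
shift in target axes: [ 0.141 -2.664 -9.209]
```

Call:
arm_command(targets=[0.1,0,0,0,-0.15,-0.5,0.2,0.05,0,0,0,-0.25,-0.8,0.2,0,0,0,0,-0.28,-0.95,0.2,0,0,0,0,-0.28,-0.95,0.2,0,0,0,0,-0.28,-0.95,0.2,0,0,0,0,-0.28,-0.95,0.2,0,0,0,0,-0.28,-0.95,0.2,0,0,0,0,-0.28,-0.95,0.2,0,0,0,0,-0.28,-0.95,0.2,0,0,0,0,-0.2,-0.7,0.2,0,0,0,0,-0.1,-0.4,0.2,0,0,0,0,0,0,0.2])

```text
time: 13.2
ee_pos: [0.4545, -0.0011, 0.2185]
eef_rot: [0.473, 0.522, -0.485, 0.519]
ft_force: [-0.3, -0.1, -1.8]
width: 0.0468
```

```bash
python3 - <<'E'
from h import *
plan([.4635,-.0062,.14],np.radians(5.3))
E
```

```text
t 13.2 pos [ 0.4545 -0.0011  0.2185] w 0.0468 F [-0.3 -0.1 -1.8] q [-0.66 -0.05  0.55  1.94  0.04  1.26 -0.04]
tool y yaw deg 4.8 tool z [ 0.08 -1.    0.01]
rotvec/45: [-0.011  0.012  0.019]
shift/25mm: [3.136 0.391 0.204] world [ 0.009  -0.0051 -0.0785]
shift in target axes: [3.14  0.341 0.236]
```

Call:
arm_command(targets=[-0.01,0.012,0.019,0.3,0.3,0.2,0.2,0,0,0,0.6,0.04,0,0.2,0,0,0,0.7,0,0,0.2,0,0,0,0.7,0,0,0.2,0,0,0,0.5,0,0,0.2,0,0,0,0.2,0,0,0.2,0,0,0,0,0,0,0.2])

```text
time: 13.78
ee_pos: [0.4642, -0.0098, 0.1391]
eef_rot: [0.477, 0.522, -0.477, 0.523]
ft_force: [-0.7, -0.7, -1.4]
width: 0.0468
```

```bash
python3 - <<'E'
from h import *
plan([.4635,-.0062,.0512],np.radians(5.3))
b=camera("scene")[:,:,::-1];cv2.imwrite("pics/s9.png",cv2.resize(b[140:260,200:330],None,fx=5,fy=5,interpolation=cv2.INTER_CUBIC))
b=camera("top")[:,:,::-1];cv2.imwrite("pics/t9.png",cv2.resize(b[140:260,190:330],None,fx=5,fy=5,interpolation=cv2.INTER_CUBIC))
E
```

```text
t 13.78 pos [ 0.4642 -0.0098  0.1391] w 0.0468 F [-0.7 -0.7 -1.4] q [-0.63  0.06  0.58  2.03 -0.04  1.06  0.05]
tool y yaw deg 5.2 tool z [ 0.09 -1.    0.  ]
rotvec/45: [-0.003  0.002 -0.001]
shift/25mm: [ 3.518 -0.015 -0.151] world [-0.0007  0.0036 -0.0879]
shift in target axes: [ 3.518 -0.013 -0.146]
```

View pics/s9.png

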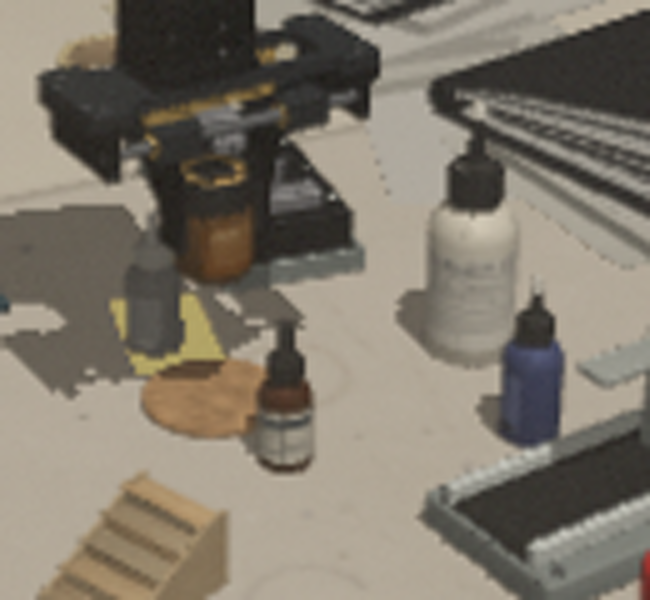

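View pics/t9.png

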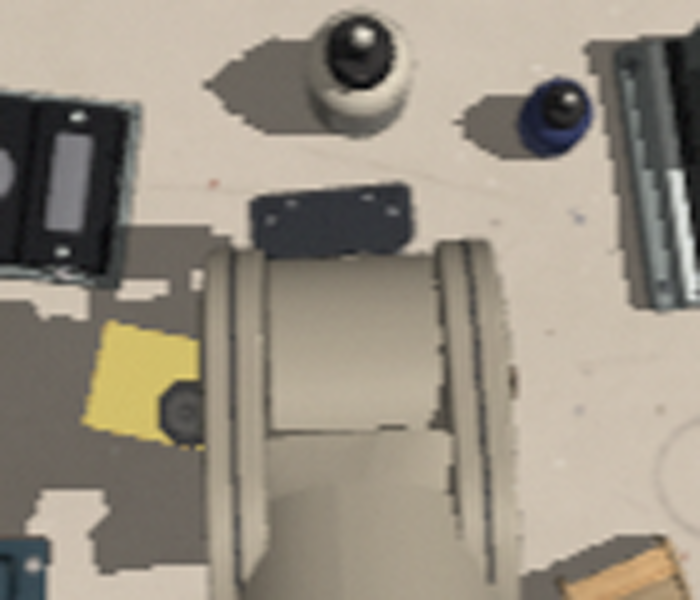

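Call:
arm_command(targets=[0,0,0,0.3,0,-0.12,0.2,0,0,0,0.5,0,0,0.2,0,0,0,0.6,0,0,0.2,0,0,0,0.6,0,0,0.2,0,0,0,0.4,0,0,0.2,0,0,0,0.2,0,0,0.2,0,0,0,0,0,0,0.2])

```text
time: 14.47
ee_pos: [0.4689, -0.0048, 0.0761]
eef_rot: [0.48, 0.52, -0.473, 0.525]
ft_force: [0.1, -0.3, -1.3]
width: 0.0466
```

```bash
python3 - <<'E'
from h import *
plan([.4635,-.0062,.0512],np.radians(5.3))
E
```

```text
t 14.47 pos [ 0.4689 -0.0048  0.0761] w 0.0466 F [ 0.1 -0.3 -1.3] q [-0.62  0.17  0.57  2.08 -0.12  0.91  0.11]
tool y yaw deg 5.2 tool z [ 0.09 -1.   -0.  ]
rotvec/45: [-0.001 -0.002 -0.015]
shift/25mm: [ 0.991 -0.232  0.036] world [-0.0054 -0.0014 -0.0249]
shift in target axes: [ 0.994 -0.221  0.034]
```

Call:
arm_command(targets=[0,-0.002,-0.015,0.2,-0.22,0.03,0.2,0,0,0,0.25,0,0,0.2,0,0,0,0.2,0,0,0.2,0,0,0,0.1,0,0,0.2,0,0,0,0,0,0,0.2])

```text
time: 14.88
ee_pos: [0.4643, -0.0058, 0.0571]
eef_rot: [0.477, 0.522, -0.476, 0.523]
ft_force: [0.1, -0.2, -1.1]
width: 0.0467
```

```bash
python3 - <<'E'
from h import *
plan([.4635,-.0062,.0512],np.radians(5.3))
E
```

```text
t 14.88 pos [ 0.4643 -0.0058  0.0571] w 0.0467 F [ 0.1 -0.2 -1.1] q [-0.61  0.2   0.57  2.1  -0.14  0.88  0.13]
tool y yaw deg 5.3 tool z [ 0.09 -1.   -0.  ]
rotvec/45: [-0.001 -0.    -0.002]
shift/25mm: [ 0.237 -0.033  0.013] world [-0.0008 -0.0004 -0.0059]
shift in target axes: [ 0.237 -0.032  0.012]
```

Call:
arm_command(targets=[0,0,0,0.12,0,0,0.2,0,0,0,0.1,0,0,0.2,0,0,0,0.04,0,0,0.2,0,0,0,0,0,0,0.2])

```text
time: 15.22
ee_pos: [0.4649, -0.0057, 0.051]
eef_rot: [0.477, 0.522, -0.476, 0.523]
ft_force: [-1.0, -0.6, 0.7]
width: 0.0467
```

Call:
arm_command(targets=[0,0,0,0.05,0,0,0.2,0,0,0,0.02,0,0,0.2])

```text
time: 15.38
ee_pos: [0.4651, -0.0056, 0.0507]
eef_rot: [0.478, 0.522, -0.476, 0.522]
ft_force: [-4.0, -0.4, 5.8]
width: 0.0464
```

```bash
python3 - <<'E'
from h import *
b=camera("scene")[:,:,::-1];cv2.imwrite("pics/s10.png",cv2.resize(b[150:260,200:330],None,fx=5,fy=5,interpolation=cv2.INTER_CUBIC))
E
```

```text
(no output)
```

View pics/s10.png

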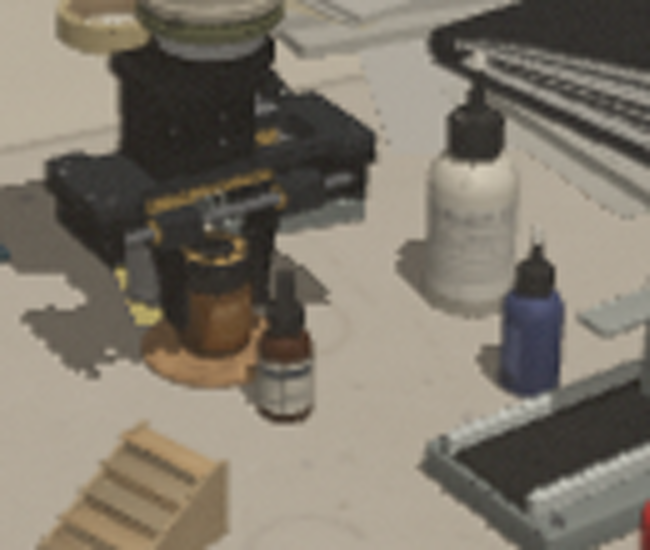

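The jar stands on the coaster (5.8 N upward). I'll open the jaws, then retreat straight up.

Call:
arm_command(targets=[0,0,0,0,0,0,0.65,0,0,0,0,0,0,0.75,0,0,0,0,0,0,0.85,0,0,0,0,0,0,0.85,0,0,0,0,0,0,0.85,0,0,0,0,0,0,0.85])

```text
time: 15.93
ee_pos: [0.4661, -0.0055, 0.0512]
eef_rot: [0.478, 0.522, -0.475, 0.523]
ft_force: [0.9, 0.3, 0.6]
width: 0.0722
```

Call:
arm_command(targets=[0,0,0,-0.2,0,0,0.85,0,0,0,-0.4,0,0,0.85,0,0,0,-0.6,0,0,0.85,0,0,0,-0.6,0,0,0.85,0,0,0,-0.8,0,0,0.85,0,0,0,-0.8,0,0,0.85,0,0,0,-0.8,0,0,0.85,0,0,0,-0.8,0,0,0.85,0,0,0,-0.8,0,0,0.85,0,0,0,-0.8,0,0,0.85,0,0,0,-0.5,0,0,0.85,0,0,0,0,0,0,0.85])

```text
time: 16.93
ee_pos: [0.4641, -0.0087, 0.2455]
eef_rot: [0.48, 0.52, -0.476, 0.523]
ft_force: [1.0, 0.6, 0.3]
width: 0.0739
```

Call:
arm_command(targets=[0,0,0,0,0,-0.5,0.85,0,0,0,0,0,-1,0.85,0,0,0,0,0,-1,0.85,0,0,0,0,0,-1,0.85,0,0,0,0,0,-1,0.85,0,0,0,0,0,-1,0.85,0,0,0,0,0,-1,0.85,0,0,0,0,0,-1,0.85,0,0,0,0,0,-1,0.85,0,0,0,0,0,-0.5,0.85,0,0,0,0,0,0,0.85])

```text
time: 17.85
ee_pos: [0.4429, 0.2204, 0.2464]
eef_rot: [0.483, 0.517, -0.478, 0.521]
ft_force: [-0.0, -0.3, 0.4]
width: 0.0739
```

```bash
python3 - <<'E'
from h import *
b=camera("scene")[:,:,::-1];cv2.imwrite("pics/s11.png",cv2.resize(b[150:260,200:330],None,fx=5,fy=5,interpolation=cv2.INTER_CUBIC))
b=camera("top")[:,:,::-1];cv2.imwrite("pics/t11.png",cv2.resize(b[130:250,130:290],None,fx=5,fy=5,interpolation=cv2.INTER_CUBIC))
plan([.46,0,.2])
E
```

```text
t 17.95 pos [0.4436 0.2176 0.2465] w 0.0739 F [ 0.6 -0.4  0.1] q [-0.87  0.02  0.33  1.82 -0.    1.29 -0.47]
tool y yaw deg 4.2 tool z [ 0.07 -1.    0.  ]
shift/25mm: [ 1.863 -0.009  8.73 ] world [ 0.0164 -0.2176 -0.0465]
```

View pics/s11.png

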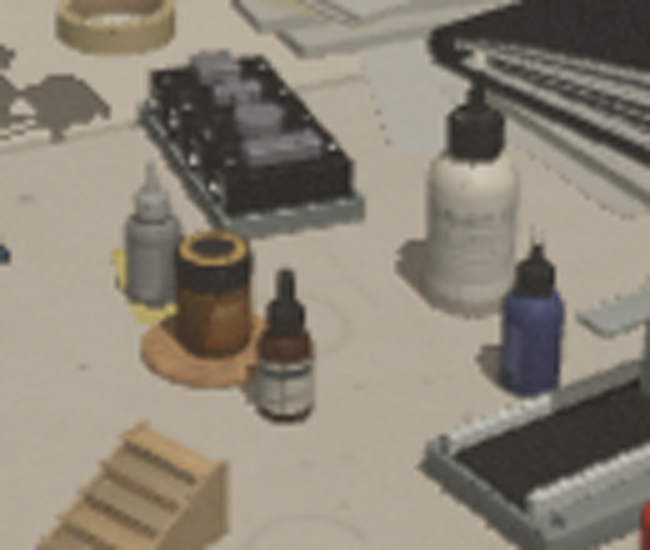

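View pics/t11.png

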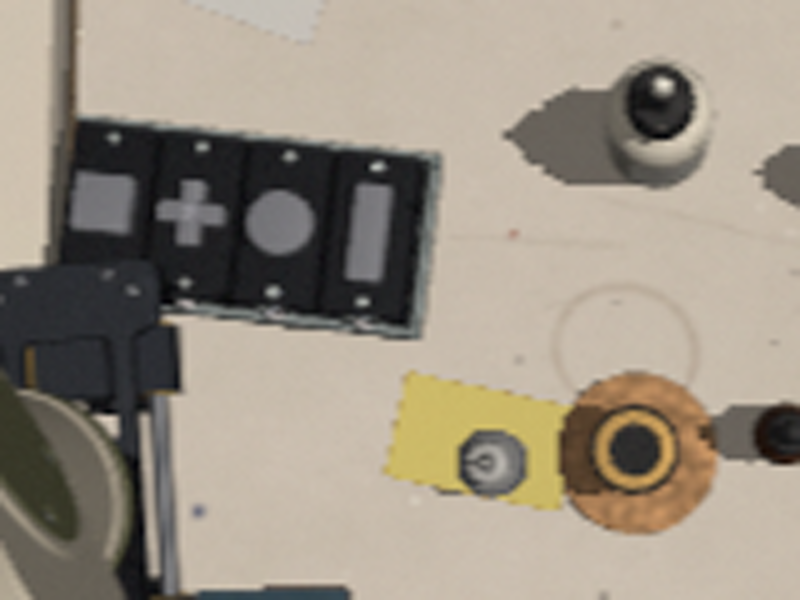

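```bash
python3 - <<'E'
from h import *
p=(np.array([635,448])+.5)/5-.5+[130,130]; print(cast("top",p,.072))
a=cv2.imread("pics/scene0.png");b=camera("scene")[:,:,::-1]
f=lambda i:cv2.resize(i[155:194,220:262],None,fx=9,fy=9,interpolation=cv2.INTER_CUBIC)
cv2.imwrite("pics/s12.png",np.hstack([f(a),f(b)]))
E
```

```text
[ 0.46573105 -0.00495057  0.072     ]
```

View pics/s12.png

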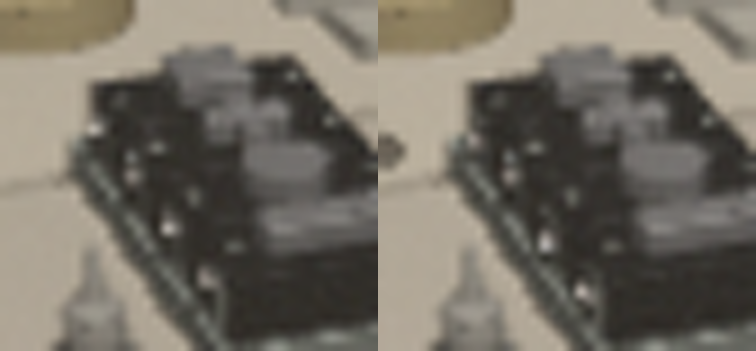

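The three tabs are down, the cross tab and all four keys are up, and the jar is about 3 mm from the coaster's centre. Handing in.

```bash
python3 -c "
from bench import *
print(close_job())"
```

```text
the job is handed in; nothing more can be done
None
```

I pressed the bar, square and round keys in that order, each down to its stop and let up before the next. I then drew the jar about 56 mm forward, lifted it out, turned it a quarter turn and set it down on the coaster. I handed in at about 18 s; the hand-in gives no verdict.

- **Keys:** in the last pictures the three tabs are down by 1–2 px, which is close to the limit of what the image resolves. The cross tab has not moved and all four keys are up.
- **Jar:** it stands upright about 3 mm from the coaster's centre.
- **Surroundings:** the four bottles stand in their old places by eye, and the gripper is clear of everything.
- **Harder than planned:** the square key's press peaked at about 47 N at the fingertips. That is above the 40 N limit for the arm or gripper body, though only the fingertips touched, and below the 120 N wrist limit. The other two key presses peaked at about 25 N.

No check failed or disagreed.

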